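# Screw the dust cap onto the upward-looking inspection camera and park it on its rail

### The arm

A 6-joint arm with a two-finger parallel gripper is mounted at the origin on a cart in front of the work surface, level with it; the furniture and walls round the work are solid. World frame = base frame: x ahead of the robot, y to its left, z up, the work surface at z = 0. Lengths are in mm, angles in rad, forces in N, time in s.
With the tool pointing down it reaches from about 400 to 925 mm from the base axis. Payload 12.5 kg.
Tool frame: the origin (TCP) lies at the very end of the fingers, on their centre line; the grasp point (between the pads) lies 19 mm behind it; z points along the fingers, y is the line along which they close (so a half turn about z gives the same grasp; the last joint's range is limited). The gripper opens to 95 mm and grips with 3 to 60 N. Pads are 20 mm wide; open, the fingers measure 119 mm over their backs; the gripper's body (75 mm by 180 mm) begins 59 mm behind the grasp point.
Start: joints at [1.196, 0.491, 1.559, -0, 1.092, -0.106], TCP at [165.966, 602.579, 214.661] pointing down, gripper open.
Joint ranges: [-3.1, 3.1], [-0.84, 2.19], [0.05, 2.79], [-1.13, 4.28], [0.06, 2.93], [-2.69, 2.69]. Speed limits (rad/s): [2.22, 2.22, 2.79, 3.14, 3.14, 3.14].

### API

Orientations are given as [roll, pitch, yaw] about the fixed x, y, z axes, in that order (R = Rz(yaw) Ry(pitch) Rx(roll)).
In Python, from cell import * gives the robot as it stands.
- The arm moves only by the tool jog_arm, never from a script. Its argument "targets" is a list of rows, each an object with "turn": the turn, a rotation vector about the world's x, y, z in degrees, a list of three; "slide": the shift along the world's x, y, z in mm, a list of three; "claw": the opening in per cent of the stroke, from 0 (shut) to 100 (fully open). In form: [{"turn": [wx, wy, wz], "slide": [x, y, z], "claw": claw}, ...]. A call has 1 to 5 rows; each row shifts and turns the commanded pose from where the row before left it; what a row does not reach is not made up. A row lasts 1/8 s, in which the tool goes at most 62.5 mm and 10.7 degrees, less where a joint would pass 70% of its speed; a pose out of reach is approached as far as the arm can. A call with a gripper value outside its range is refused whole. The fingers move at their own pace and stop on an object; the grip force is fixed at half the most. Time passes only in rows, so rows that do not move let the fingers close. It gives the time, the measured TCP pose, the force, the opening and the grip force at its end, in the units of the state.
- state(): the state, without advancing time (a new reading comes with each control period).
- read_camera(name): name is "scene" or "side" or "wrist"; returns a dict with "frame" (480x640x3 uint8, blue, green, red), "mtx" (3x3 intrinsics, pixels), "k1" (the pictures are not rectified: a ray, as slopes to the right and down, at radius r is drawn at 1 + k1 r^2 times it, then the intrinsics apply), "R" (3x3) and "t" (3): a world point X has camera coordinates R X + t. Camera axes: x right, y down, z forward; pixel columns grow to the right and rows downward; lengths in mm; the calibration is good to about 2 mm. A picture is of the moment at which its call begins. There is no depth.
- job_done(): hands the job in; it is judged then, once.
Trained networks look in the newest picture that a camera, given by its name, has taken for a name from the list of things; names that differ only in an ending like _2 or _b are one class to them, and where a whole thing is asked for, a point or a joint stands for the part that bears it (a point fixed in the world has none). Each returns a list of dicts, best first, with "conf" (0 to 1); they miss things now and then, are a little off and sometimes report something else, mostly with a low value. They report only what shows in the picture. A call takes as long as a camera call. They do not tell look-alikes from the thing itself.
- look_for(query, camera): "xy" ([column, row] in pixels, amid what is visible of it).
The state is a dict: "t": time; "joints": joint angles; "qvel": joint speeds; "tau": joint torques, N m; "eef_pos": TCP position; "tcp_rot": TCP orientation; "ft_force": force on the tool from outside, world axes, zero at the start; "moment": the same for the moment, N m; "opening": opening from 0.0 (shut) to 1.0 (fully open); "grip_force": force on a finger pad.
Only numpy, scipy, OpenCV 4.12 (cv2) and the standard library are available. Lean on these libraries where they do the work, as an engineer would, in place of code of your own. Each camera call takes 0.05 s, during which the arm holds its last target. There are 200 camera calls.

### The job

The dust cap was only laid on the upward-looking inspection camera. Turn the cap backwards (counter-clockwise from above) until you feel it drop into its thread start, then screw it clockwise fully home until it is tight. Then hold the release button down, slide the capped camera along its rail to its parking place at the left-hand end, and let the button come up again so that the carriage locks there; leave the tools around it where they lie.

Things in the scene. Friction and masses are not known exactly. Their poses are not given: they have to be found in the camera images.
- rail: Aluminium rail fixed to the worktop, 300 mm long along its own y (328 over its grey end blocks, 44 mm high), 44 wide, 26 high. Origin: centre of its underside. +y points along it to the parking end (to the robot's left, within 0.3 rad), -x to the robot. On it rides the carriage, 144 mm long, 64 wide, plate top at 42 mm, with camera and release button. Place and yaw vary.
- carriage (a joint): Slide of the carriage along rail +y, m: 0 at the working place (start, locked), 0.100 at the parking place, stop at 0.101. A tooth locks it (1 mm play) unless the button is at least 5 mm down; then about 1.5 N moves it. If the button is let go under way it stays nearly down and snaps up once the carriage reaches a locking place.
- lens_seat (a point): Centre of the top of the round shoulder (53 mm across) on the camera's upright lens barrel, 92 mm above the worktop; moves with the carriage, has the rail's axes. The cap's rim lands on it when home. Below it the barrel is 47 mm across, the camera body 52 mm square, top at 78 mm; above it the thread, which reaches 14 mm up. At start it lies 20 mm to rail -y of the rail's origin.
- cap: Black knurled screw cap, 55 mm across, 30 high, about 60 g, loose. Origin: centre of its open underside, z up. Grip it across its upper 13 mm. Three lugs inside at 120 degrees, one under the pointer, fit a right-hand three-start thread: 18 mm of fall per turn, 1.2 mm axial play. Start: lugs lying on the level rib tops, origin 10.8 mm above lens_seat. Home: origin level with lens_seat.
- cap_pointer (a point): Pointer of the cap: light rib down its side, 4.5 mm wide; the point is 27 mm from the cap's axis along its own +x, 15 mm above its underside. At start it points roughly to rail -y: 46 to 76 degrees clockwise (from above) of thread_start.
- thread_start (a point): Where the pointer stands, in plan, when the cap can drop into the thread start: on the shoulder's rim, 40 degrees clockwise of rail +x; anywhere within 15 degrees of it serves. Come there counter-clockwise; let go or pressed lightly, the cap drops 4 to 6 mm onto the rib below. Held up it does not drop, and if turned past it rides up on the next rib. Then clockwise 2.2 to 2.7 rad to tight.
- index_rib (a point): Small light index rib at the shoulder's edge on the robot's side (rail -x of the barrel axis, 27 mm from it). The tight cap's pointer stands over it; the cap first touches the shoulder some 24 degrees earlier and the last part takes up the play; a few degrees past the rib the lugs run against end stops.
- release_top (a point): Centre of the top of the release button: black grooved pad, 40 mm along the rail, 36 across, on the carriage 78 mm to rail -y of the barrel axis; 62 mm above the worktop when up. It lies between two upright guard cheeks, 48 mm apart along the rail, 8 mm higher than the button, open across the rail. Push the carriage by a cheek or drag it by the pressed button.
- release (a joint): Travel of the release button, m: 0 up, 0.006 fully down; spring, 3 N to start, 6.5 N fully down. Up (under 1 mm) means locked in one of the two locking places.
- nest_block0: Bystander, to be left where it lies: white machined nest block, 44x64x24 mm; origin: centre of its underside.
- nest_block1: Bystander, to be left where it lies: white machined nest block, 44x64x24 mm; origin: centre of its underside.
- flush_cutter: Bystander, to be left where it lies: flush cutters with orange handles, 52x138x12 mm; origin: centre of its underside.
- screwdriver0: Bystander, to be left where it lies: small screwdriver with black grip, 185 mm long, 23 mm thick; origin: centre of its underside.
- esd_brush: Bystander, to be left where it lies: black brush, 177 mm long, 11 mm high; origin: centre of its underside.
- loupe: Bystander, to be left where it lies: black eye loupe standing, 34 mm across and high; origin: centre of its underside.
- tweezers: Bystander, to be left where it lies: steel tweezers, 122 mm long, 9 mm high; origin: centre of its underside.
Things that resemble listed ones, but are neither listed nor needed, are in the scene too. What is meant by the cap is not orange, and is the smaller of those in its own colour.

How it is judged (in metres and radians):
On the way, in this order (a step that is already met when the one before it is completed fails the run):
1. the cap, turned backwards, has dropped into the thread start just behind it (its pointer between 62 and 20 degrees clockwise from the rail's +x, its underside less than 8 mm above the shoulder) (z of cap in the frame of lens_seat below 0.008 m and x of cap_pointer in the frame of lens_seat above 0.0125 m and y of cap_pointer in the frame of lens_seat below 0 m and horizontal distance between cap and lens_seat below 0.004 m and angle between cap's own z axis and vertical below 0.1 rad), for 0.1 s.
2. the cap is screwed home and tight with the carriage still at the working place (z of cap in the frame of lens_seat below 0.0012 m and horizontal distance between cap and lens_seat below 0.003 m and angle between cap's own z axis and vertical below 0.05 rad and x of cap_pointer in the frame of lens_seat below -0.0235 m and y of cap_pointer in the frame of lens_seat above -0.0085 m and value of joint carriage below 0.005 m), for 0.2 s.
3. the carriage is being moved with the button held down (value of joint carriage between 0.03 and 0.09 m and value of joint release above 0.0048 m), for 0.1 s.
At the end, for the whole second after the job is handed in: The cap is home (underside within 1.2 mm of the shoulder, upright, its pointer at most about 18 degrees short of the index rib on the robot's side or past it), the carriage stands locked at the parking place (within 3 mm) with its button up (within 1.2 mm), and everything is at rest and let go (z of cap in the frame of lens_seat below 0.0012 m and horizontal distance between cap and lens_seat below 0.003 m and angle between cap's own z axis and vertical below 0.05 rad and x of cap_pointer in the frame of lens_seat below -0.0235 m and y of cap_pointer in the frame of lens_seat above -0.0085 m and value of joint carriage above 0.097 m and value of joint release below 0.0012 m and linear speed of cap below 0.01 m/s); the robot touches nothing.
It fails at once if a bystander is pushed away by more than 30 mm (distance of any of nest_block0, nest_block1, flush_cutter, screwdriver0, esd_brush, loupe, tweezers from where it was at the start of the episode above 0.03 m).
It also fails if it takes over 51 s, if anything falls off the work surface, if the arm or the gripper's body presses on something with over 40 N, if the wrist force passes 120 N, or if a joint passes its speed limit or range.

## Working session

There is one attempt and no reset: what is moved stays moved. The work goes in short steps, Python scripts to look and compute and a tool call to move; the robot and the scene stay as the last step left them, time stands still between calls to the robot, and variables do not carry over. Pictures are saved under pics/ and viewed, at most 10 in all, crops included, and the job is handed in when it is done.

Besides the shell and the picture viewer there is one more tool, called after ">>>" as name([rows], argument=value, ...), one row to a line, values as JSON. jog_arm: Moves the arm, as the interface text tells. Its arguments: {"type":"object","properties":{"targets":{"type":"array","items":{"type":"object","properties":{"turn":{"type":"array","items":{"type":"number"}},"slide":{"type":"array","items":{"type":"number"}},"claw":{"type":"number"}}}}},"required":["targets"]}

```bash
mkdir -p pics; cat > h.py <<'E'
from cell import *
import numpy as np, cv2
def ray(c,xy):
    K=np.array(c["mtx"],float);R=np.array(c["R"],float);t=np.array(c["t"],float)
    d=np.array([(xy[0]-K[0,2])/K[0,0],(xy[1]-K[1,2])/K[1,1]]);u=d.copy()
    for _ in range(20): u=d/(1+c["k1"]*(u@u))
    return -R.T@t, R.T@np.array([u[0],u[1],1.])
def atz(c,xy,z):
    o,d=ray(c,xy); return o+d*(z-o[2])/d[2]
def proj(c,X):
    K=np.array(c["mtx"],float);p=np.array(c["R"])@np.array(X,float)+np.array(c["t"]).ravel()
    u=p[:2]/p[2];u=u*(1+c["k1"]*(u@u)); return [K[0,0]*u[0]+K[0,2],K[1,1]*u[1]+K[1,2]]
E
python3 - <<'E'
from h import *
H={"cap":110,"cap_pointer":118,"release_top":62,"rail":22,"index_rib":92,"loupe":20,"nest_block0":12,"flush_cutter":6,"screwdriver0":10,"esd_brush":5,"tweezers":5}
for n in ["scene","side"]:
    c=read_camera(n);cv2.imwrite(f"pics/{n}0.png",c["frame"])
    print(n,np.round(ray(c,[320,240])[0]),c["k1"])
    for q,z in H.items():
        for d in look_for(q,n)[:3]: print(q,round(d["conf"],2),np.round(d["xy"]),np.round(atz(c,d["xy"],z)))
s=state();print(s["t"],s["eef_pos"],s["tcp_rot"],s["ft_force"])
E
```

```text
scene [-157. -792.  769.] 0.030514820332935517
cap 0.92 [209. 226.] [386. 122. 110.]
cap 0.83 [246. 250.] [385. -20. 110.]
cap 0.73 [412. 358.] [ 387. -478.  110.]
cap_pointer 0.9 [246. 256.] [367. -46. 118.]
cap_pointer 0.77 [294. 204.] [592.  45. 118.]
cap_pointer 0.59 [208. 229.] [369. 103. 118.]
release_top 0.69 [300. 243.] [538. -33.  62.]
rail 0.95 [295. 238.] [584.  35.  22.]
rail 0.42 [298. 239.] [588.  28.  22.]
index_rib 0.84 [296. 235.] [527. -33.  92.]
loupe 0.61 [371. 232.] [751. -85.  20.]
loupe 0.5 [292. 206.] [695. 166.  20.]
nest_block0 0.88 [417. 359.] [ 474. -437.   12.]
nest_block0 0.57 [368. 338.] [ 448. -332.   12.]
nest_block0 0.52 [302. 239.] [603.  30.  12.]
flush_cutter 0.61 [284. 190.] [760. 279.   6.]
screwdriver0 0.67 [349. 379.] [ 343. -374.   10.]
screwdriver0 0.54 [369. 231.] [763. -71.  10.]
esd_brush 0.91 [233. 274.] [387.  46.   5.]
tweezers 0.54 [325. 328.] [ 412. -244.    5.]
side [  95. -761. 1186.] -0.19264562474241037
cap 0.96 [223. 176.] [423. 173. 110.]
cap 0.8 [307. 176.] [590.  51. 110.]
cap 0.63 [260. 217.] [431.  11. 110.]
cap_pointer 0.9
[... 226 characters left out ...]
top 0.5 [306. 175.] [613.  93.  62.]
rail 0.62 [309. 210.] [570.  20.  22.]
index_rib 0.68 [313. 212.] [547. -38.  92.]
loupe 0.68 [395. 200.] [769. -81.  20.]
loupe 0.24 [311. 210.] [577.  21.  20.]
nest_block0 0.86 [350. 345.] [ 438. -335.   12.]
nest_block0 0.68 [397. 369.] [ 486. -439.   12.]
flush_cutter 0.68 [311. 132.] [743. 263.   6.]
screwdriver0 0.9 [327. 384.] [ 347. -378.   10.]
esd_brush 0.85 [243. 246.] [384.  34.   5.]
esd_brush 0.52 [306. 174.] [641. 138.   5.]
tweezers 0.67 [325. 327.] [ 421. -264.    5.]
tweezers 0.47 [398. 201.] [783. -77.   5.]
1.2 [165.98203142 602.57372756 214.66460571] [3.14150132e+00 2.59498866e-05 2.87278260e+00] [-0.36335328  0.64258032 -0.21462761]
```

View pics/scene0.png

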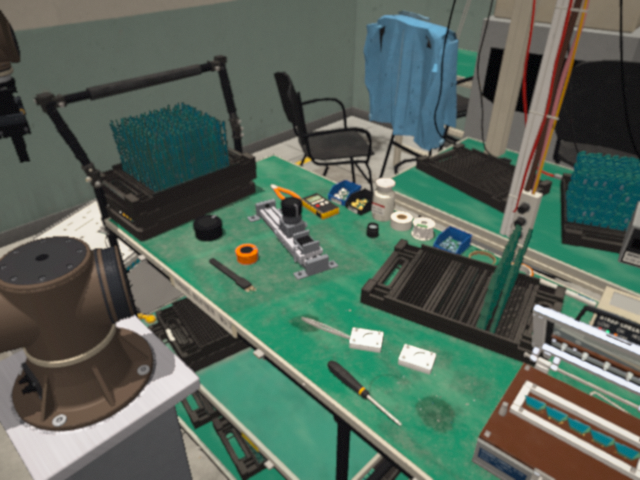

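View pics/side0.png

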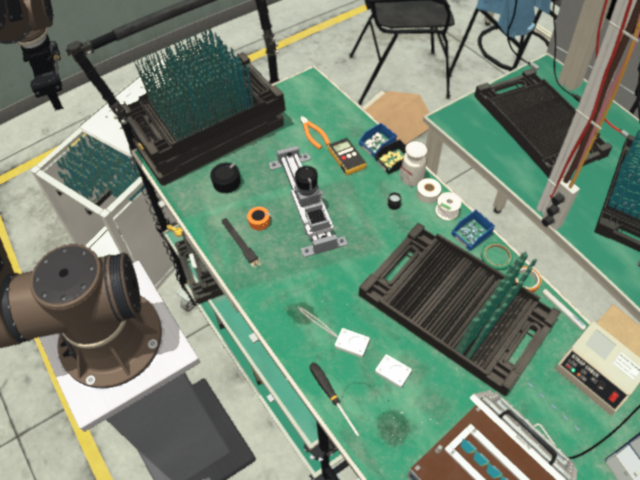

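The scene shows the rail at side (290–325, 150–245), with the capped camera at (307,176) and the button at (316,217). The big black cap at side (225,177) and the orange one at (259,217) are decoys. At the far left there is a crate with tall boards and a black bar, so I'll triangulate those before moving.

```bash
python3 - <<'E'
from h import *
a=read_camera("scene");b=read_camera("side")
def tri(p,q):
    o,d=ray(a,p);O,D=ray(b,q);d/=np.linalg.norm(d);D/=np.linalg.norm(D)
    s,t=np.linalg.lstsq(np.c_[d,-D],O-o,rcond=None)[0]
    return np.round((o+s*d+O+t*D)/2),round(np.linalg.norm(o+s*d-O-t*D))
for n,p,q in [("knob",(47,100),(80,50)),("boardsL",(115,122),(140,48)),("crate near corner",(126,232),(153,176)),("crate R",(256,172),(284,98)),("camcap",(292,206),(307,176)),("button",(300,243),(316,217)),("railend+",(262,208),(290,155)),("railend-",(316,264),(325,243)),("bigcap",(208,222),(225,177)),("gripper",(8,130),(45,95))]: print(n,*tri(p,q))
for z in (26,44):
  for q in [(275,159),(303,152),(309,250),(344,240)]: print(z,q,np.round(atz(b,q,z)))
big=cv2.resize(b["frame"][130:260,250:380],(780,780),interpolation=cv2.INTER_CUBIC)[:, :]
cv2.imwrite("pics/s1.png",cv2.resize(big,(600,600)))
E
```

```text
knob [259. 583. 335.] 8
boardsL [433. 646. 216.] 7
crate near corner [291. 375.  19.] 14
crate R [746. 401.  32.] 10
camcap [590.  50. 112.] 1
button [564. -13.  38.] 11
railend+ [638. 225.  10.] 15
railend- [547. -83.  19.] 3
bigcap [442. 217.  55.] 3
gripper [130. 490. 319.] 6
26 (275, 159) [594. 217.  26.]
26 (303, 152) [669. 194.  26.]
26 (309, 250) [502. -83.  26.]
26 (344, 240) [ 587. -108.   26.]
44 (275, 159) [586. 202.  44.]
44 (303, 152) [660. 179.  44.]
44 (309, 250) [495. -93.  44.]
44 (344, 240) [ 579. -118.   44.]
```

View pics/s1.png

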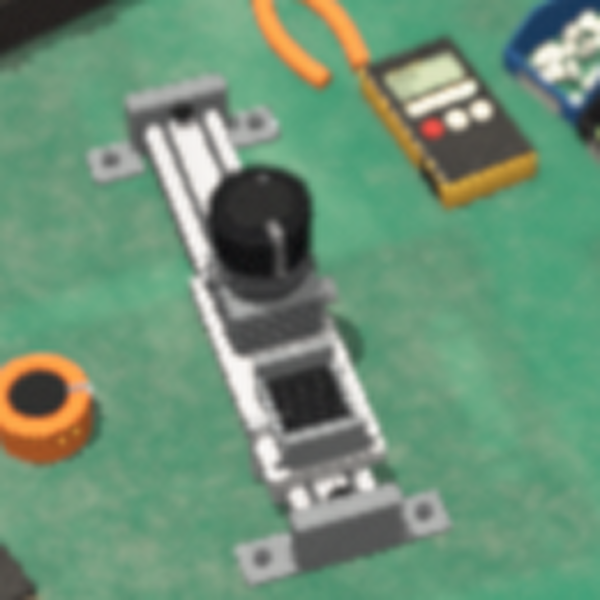

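The capped camera sits near (590, 50) with a rail yaw of about −0.28. The pointer faces roughly toward the robot's right. I'll rise and pull in first, then swing over.

>>> jog_arm([
  {"turn": [0, 0, 0], "slide": [-8, -34, 37], "claw": 100},
  {"turn": [0, 0, 0], "slide": [-8, -34, 37], "claw": 100},
  {"turn": [0, 0, 0], "slide": [-8, -34, 37], "claw": 100},
  {"turn": [0, 0, 0], "slide": [-9, -34, 37], "claw": 100},
  {"turn": [0, 0, 0], "slide": [-9, -33, 38], "claw": 100},
])

```text
t: 1.92
eef_pos: [123.6, 432.3, 401.9]
tcp_rot: [3.141, 0.0, 2.873]
ft_force: [0.5, 0.0, 0.3]
opening: 0.995
grip_force: 0.0
```

>>> jog_arm([
  {"turn": [0, 0, -7], "slide": [52, -19, 0], "claw": 100},
  {"turn": [0, 0, -7], "slide": [49, -24, 0], "claw": 100},
  {"turn": [0, 0, -7], "slide": [46, -31, 0], "claw": 100},
  {"turn": [0, 0, -7], "slide": [42, -35, 0], "claw": 100},
  {"turn": [0, 0, -7], "slide": [37, -41, 0], "claw": 100},
])

```text
t: 2.55
eef_pos: [351.2, 282.3, 400.7]
tcp_rot: [3.141, 0.0, 2.258]
ft_force: [0.6, 1.3, -0.6]
opening: 0.999
grip_force: 0.0
```

>>> jog_arm([
  {"turn": [0, 0, -7], "slide": [32, -45, 0], "claw": 100},
  {"turn": [0, 0, -7], "slide": [26, -48, 0], "claw": 100},
  {"turn": [0, 0, -7], "slide": [20, -51, 0], "claw": 100},
  {"turn": [0, 0, -7], "slide": [14, -53, 0], "claw": 100},
  {"turn": [0, 0, -7], "slide": [7, -55, 0], "claw": 100},
])

```text
t: 3.18
eef_pos: [449.2, 29.8, 400.7]
tcp_rot: [3.141, 0.0, 1.647]
ft_force: [1.9, 0.3, 0.8]
opening: 1.0
grip_force: 0.0
```

>>> jog_arm([
  {"turn": [0, 0, 0], "slide": [30, 0, -40], "claw": 100},
  {"turn": [0, 0, 0], "slide": [30, 0, -40], "claw": 100},
  {"turn": [0, 0, 0], "slide": [30, 0, -40], "claw": 100},
  {"turn": [0, 0, 0], "slide": [20, 0, -20], "claw": 100},
  {"turn": [0, 0, 0], "slide": [0, 0, 0], "claw": 100},
])

```text
t: 3.8
eef_pos: [559.1, 31.5, 259.0]
tcp_rot: [-3.139, -0.0, 1.651]
ft_force: [-0.4, 0.2, -0.2]
opening: 1.002
grip_force: 0.0
```

```bash
python3 - <<'E'
from h import *
s=state();print(s["t"],np.round(s["eef_pos"],1),np.round(s["tcp_rot"],3),np.round(s["joints"],2))
c=read_camera("wrist");cv2.imwrite("pics/w0.png",c["frame"])
print(np.round(ray(c,[320,240])[0]),np.round(np.array(c["R"]),2))
for q,z in {"cap":133,"cap_pointer":118,"release_top":62,"index_rib":92,"rail":26}.items():
    for d in look_for(q,"wrist")[:3]: print(q,round(d["conf"],2),np.round(d["xy"]),np.round(atz(c,d["xy"],z),1))
E
```

```text
3.8 [559.1  31.5 259. ] [-3.139 -0.     1.651] [-0.06  0.36  1.66 -0.    1.13 -0.14]
[554. 102. 429.] [[ 1.    0.08 -0.  ]
 [ 0.08 -0.96  0.25]
 [ 0.02 -0.25 -0.97]]
cap 0.94 [346. 214.] [581.   45.4 133. ]
cap 0.86 [232.  13.] [486.4 185.9 133. ]
cap 0.59 [224. 153.] [484.2  85.8 133. ]
cap_pointer 0.97 [224. 152.] [480.4  85.5 118. ]
cap_pointer 0.94 [345. 215.] [581.9  42.3 118. ]
cap_pointer 0.62 [233.  13.] [483.6 189.9 118. ]
release_top 0.59 [311. 270.] [558.1 -28.1  62. ]
index_rib 0.96 [315. 253.] [560.3  -0.6  92. ]
rail 0.97 [356. 145.] [593.9  97.8  26. ]
```

View pics/w0.png

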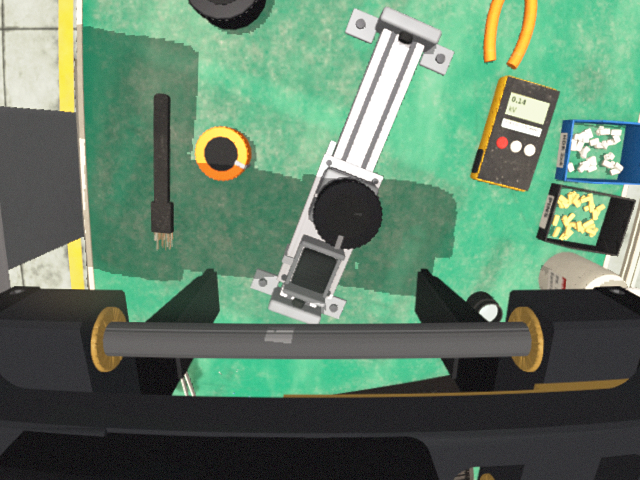

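The wrist view shows the cap disc at (347,212) with its pointer at about (339,243). The button is at (313,268), and the rail end blocks are at (408,25) and (297,303). I'll get the cap centre, rail yaw and pointer angle from an enlarged crop.

```bash
python3 - <<'E'
from h import *
c=read_camera("wrist");f=c["frame"]
cv2.imwrite("pics/w1.png",cv2.resize(f[165:325,250:410],(600,600),interpolation=cv2.INTER_CUBIC))
g=cv2.medianBlur(cv2.cvtColor(f,cv2.COLOR_BGR2GRAY),3)
r=cv2.HoughCircles(g[165:260,290:400],cv2.HOUGH_GRADIENT,1,20,param1=80,param2=10,minRadius=27,maxRadius=38)
print(r[0][:4]+[290,165,0])
for z in (132,):
  for p in r[0][:3]: print(atz(c,p[:2]+[290,165],z))
# rail edge line, base plates and end block tops
for n,p,z in [("top block L",(382,12),44),("top block R",(440,38),44)]: print(n,atz(c,p,z))
E
```

```text
[[347.5 213.5  33. ]]
[583.0480519   45.47915152 132.        ]
top block L [605.73879779 223.04912285  44.        ]
top block R [663.48409461 205.54058034  44.        ]
```

View pics/w1.png

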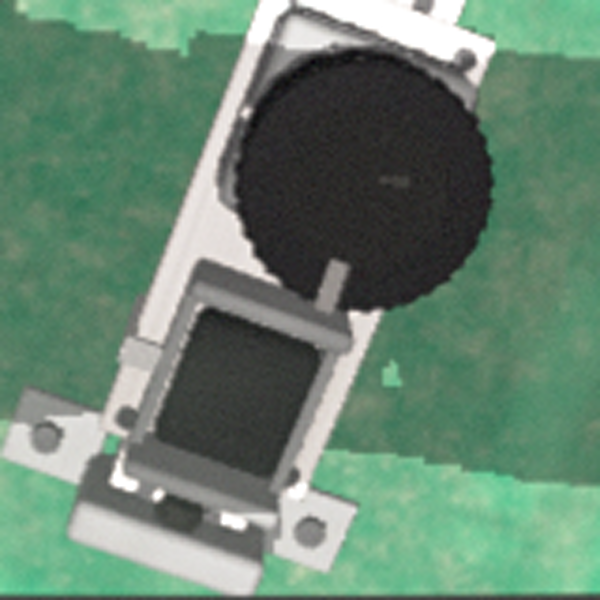

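Cap axis is about (583, 45.5) from both the circle fit and the rail block. Rail yaw is about −17°. The pointer is at about −102° world (−86° in rail axes), so the drop needs about 47° counter-clockwise. Descending to grip.

>>> jog_arm([
  {"turn": [0, 0, 0], "slide": [24, 14, -45], "claw": 100},
  {"turn": [0, 0, 0], "slide": [0, 0, -50], "claw": 100},
  {"turn": [0, 0, 0], "slide": [0, 0, -37], "claw": 100},
  {"turn": [0, 0, 0], "slide": [0, 0, -20], "claw": 100},
  {"turn": [0, 0, 0], "slide": [0, 0, 0], "claw": 100},
])

```text
t: 4.78
eef_pos: [582.4, 45.6, 108.0]
tcp_rot: [-3.14, -0.0, 1.651]
ft_force: [-0.1, -0.3, 0.7]
opening: 1.003
grip_force: 0.0
```

>>> jog_arm([
  {"turn": [0, 0, 0], "slide": [0, 0, 0], "claw": 50},
  {"turn": [0, 0, 0], "slide": [0, 0, 0], "claw": 50},
  {"turn": [0, 0, 0], "slide": [0, 0, 0], "claw": 50},
  {"turn": [0, 0, 0], "slide": [0, 0, 0], "claw": 50},
])

```text
t: 5.28
eef_pos: [583.1, 45.6, 109.0]
tcp_rot: [3.141, 0.0, 1.651]
ft_force: [0.4, -0.1, 0.4]
opening: 0.631
grip_force: 0.0
```

>>> jog_arm([
  {"turn": [0, 0, 0], "slide": [0, 0, 0], "claw": 40},
  {"turn": [0, 0, 0], "slide": [0, 0, 0], "claw": 40},
  {"turn": [0, 0, 0], "slide": [0, 0, 0], "claw": 40},
])

```text
t: 5.65
eef_pos: [583.0, 45.6, 108.8]
tcp_rot: [3.141, 0.0, 1.651]
ft_force: [-0.2, 0.3, 3.1]
opening: 0.571
grip_force: 30.0
```

```bash
python3 - <<'E'
from h import *
s=state();print(s["t"],np.round(s["eef_pos"],1),s["opening"],s["grip_force"],np.round(s["ft_force"],1),np.round(s["moment"],2))
E
```

```text
5.65 [583.   45.6 108.8] 0.5706672362384015 30.000595437304582 [-0.2  0.3  3.1] [-0.14  0.22  0.02]
```

The cap is gripped and centred with almost no side load. Turning back 47°, then opening so it can drop.

>>> jog_arm([
  {"turn": [0, 0, 9.5], "slide": [0, 0, 0], "claw": 40},
  {"turn": [0, 0, 9.5], "slide": [0, 0, 0], "claw": 40},
  {"turn": [0, 0, 9.5], "slide": [0, 0, 0], "claw": 40},
  {"turn": [0, 0, 9.5], "slide": [0, 0, 0], "claw": 40},
  {"turn": [0, 0, 9], "slide": [0, 0, 0], "claw": 40},
])

```text
t: 6.28
eef_pos: [582.2, 45.6, 108.2]
tcp_rot: [-3.14, -0.002, 2.477]
ft_force: [-1.8, -1.0, -0.8]
opening: 0.572
grip_force: 30.0
```

>>> jog_arm([
  {"turn": [0, 0, 0], "slide": [0, 0, 0], "claw": 40},
])

```text
t: 6.4
eef_pos: [582.5, 45.5, 108.3]
tcp_rot: [-3.141, -0.001, 2.47]
ft_force: [-1.8, -1.7, -1.9]
opening: 0.569
grip_force: 30.0
```

>>> jog_arm([
  {"turn": [0, 0, 0], "slide": [0, 0, 0], "claw": 100},
  {"turn": [0, 0, 0], "slide": [0, 0, 0], "claw": 100},
  {"turn": [0, 0, 0], "slide": [0, 0, 0], "claw": 100},
  {"turn": [0, 0, 0], "slide": [0, 0, 0], "claw": 100},
  {"turn": [0, 0, 0], "slide": [0, 0, 0], "claw": 100},
])

```text
t: 7.02
eef_pos: [583.0, 45.6, 108.7]
tcp_rot: [3.141, 0.0, 2.471]
ft_force: [-0.6, 0.1, -0.5]
opening: 0.989
grip_force: 0.0
```

```bash
python3 - <<'E'
from h import *
c=read_camera("wrist");f=c["frame"];X=proj(c,[583,45.5,125]);print(X)
x,y=map(int,X);x0=max(0,min(440,x-100));y0=max(0,min(330,y-75))
cv2.imwrite("pics/w2.png",cv2.resize(f[y0:y0+150,x0:x0+200],(800,600),interpolation=cv2.INTER_CUBIC));print(x0,y0)
b=read_camera("side")["frame"]; cv2.imwrite("pics/s2.png",cv2.resize(b[150:225,270:370],(800,600),interpolation=cv2.INTER_CUBIC))
for a in range(-120,60,20): print(a,np.round(proj(c,[583+27*np.cos(np.radians(a)),45.5+27*np.sin(np.radians(a)),127])))
E
```

```text
[np.float64(316.436385331988), np.float64(304.3983801730982)]
216 229
-120 [255. 315.]
-100 [263. 333.]
-80 [277. 348.]
-60 [295. 357.]
-40 [315. 361.]
-20 [335. 358.]
0 [354. 349.]
20 [368. 335.]
40 [377. 317.]
```

View pics/w2.png

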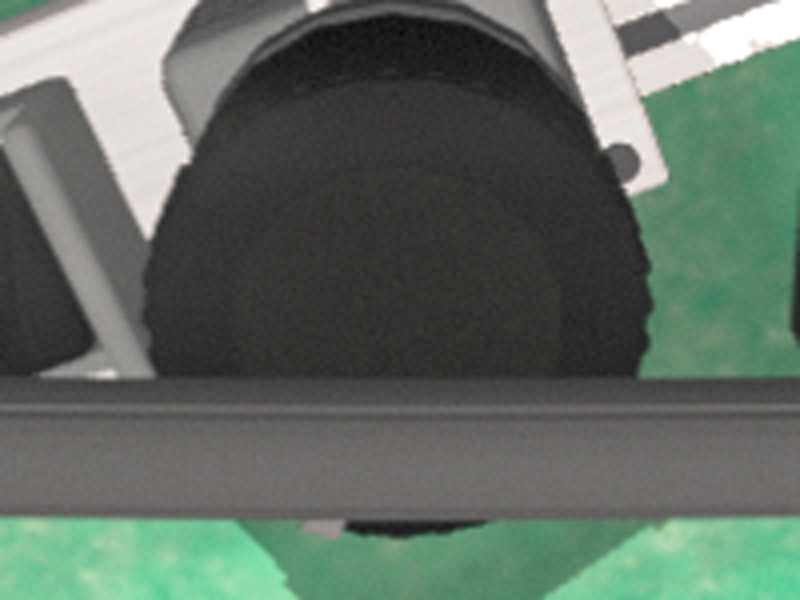

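The pointer end shows at pixel (296,360), which is about −60° world, so it is on target. I'll check the drop from the size of the disc (columns 252–379, bottom row 363).

```bash
python3 - <<'E'
from h import *
c=read_camera("wrist")
a=np.radians(np.arange(0,360,2))
for z in (124,126,128,130,133):
    P=np.array([proj(c,[583+27.5*np.cos(t),45.5+27.5*np.sin(t),z]) for t in a]);print(z,P.min(0).round(1),P.max(0).round(1),(P.max(0)-P.min(0)).round(1))
b=read_camera("side")
for z in (102.8,97,132.8,127): print(z,np.round(proj(b,[583,45.5,z]),1))
E
```

```text
124 [254.1 243.3] [378.8 358.1] [124.8 114.8]
126 [253.4 244.6] [379.6 360.5] [126.2 115.9]
128 [252.6 246. ] [380.3 363. ] [127.7 117. ]
130 [251.9 247.3] [381.  365.5] [129.1 118.2]
133 [250.7 249.4] [382.2 369.4] [131.5 120. ]
102.8 [305.9 180.9]
97 [306.  182.5]
132.8 [305.4 172.7]
127 [305.5 174.3]
```

View pics/s2.png

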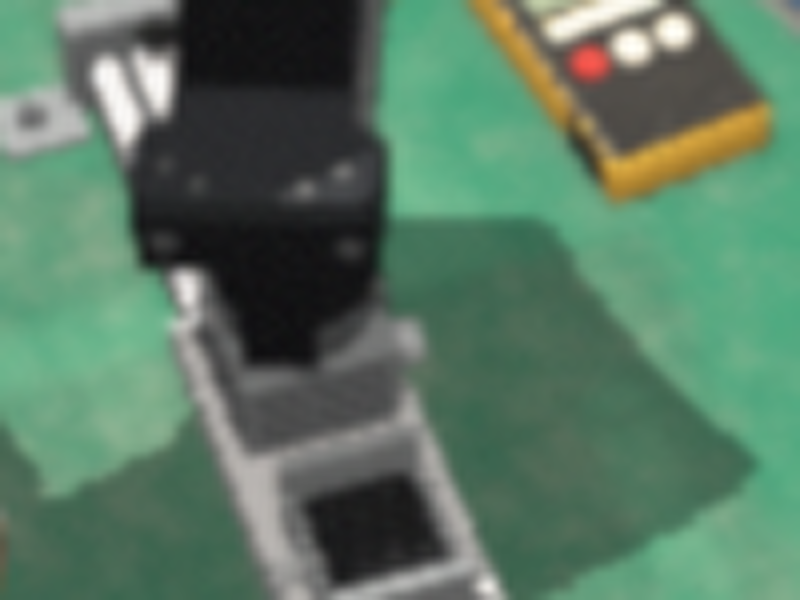

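The width of 127 px and bottom row 363 put the cap top at z≈128, so it dropped about 5 mm. Regripping 5 mm lower and screwing in clockwise, following the thread at 0.5 mm per 10°.

>>> jog_arm([
  {"turn": [0, 0, 0], "slide": [0, 0, -5], "claw": 40},
  {"turn": [0, 0, 0], "slide": [0, 0, 0], "claw": 40},
  {"turn": [0, 0, 0], "slide": [0, 0, 0], "claw": 40},
  {"turn": [0, 0, 0], "slide": [0, 0, 0], "claw": 40},
  {"turn": [0, 0, 0], "slide": [0, 0, 0], "claw": 40},
])

```text
t: 7.85
eef_pos: [582.9, 45.6, 103.7]
tcp_rot: [3.142, 0.0, 2.471]
ft_force: [-1.2, -0.8, 0.4]
opening: 0.57
grip_force: 30.0
```

>>> jog_arm([
  {"turn": [0, 0, 0], "slide": [0, 0, 0], "claw": 40},
  {"turn": [0, 0, 0], "slide": [0, 0, 0], "claw": 40},
])

```text
t: 8.1
eef_pos: [583.0, 45.5, 103.7]
tcp_rot: [3.142, 0.0, 2.471]
ft_force: [-0.3, -0.3, 1.2]
opening: 0.576
grip_force: 30.0
```

>>> jog_arm([
  {"turn": [0, 0, -9], "slide": [0, 0, -0.4], "claw": 40},
  {"turn": [0, 0, -9], "slide": [0, 0, -0.5], "claw": 40},
  {"turn": [0, 0, -9], "slide": [0, 0, -0.4], "claw": 40},
  {"turn": [0, 0, -9], "slide": [0, 0, -0.5], "claw": 40},
  {"turn": [0, 0, 0], "slide": [0, 0, 0], "claw": 40},
])

```text
t: 8.72
eef_pos: [583.1, 45.6, 102.0]
tcp_rot: [3.141, 0.0, 1.844]
ft_force: [-0.5, -0.4, 1.9]
opening: 0.571
grip_force: 30.0
```

>>> jog_arm([
  {"turn": [0, 0, -9], "slide": [0, 0, -0.5], "claw": 40},
  {"turn": [0, 0, -9], "slide": [0, 0, -0.4], "claw": 40},
  {"turn": [0, 0, -9], "slide": [0, 0, -0.5], "claw": 40},
  {"turn": [0, 0, -9], "slide": [0, 0, -0.4], "claw": 40},
  {"turn": [0, 0, 0], "slide": [0, 0, 0], "claw": 40},
])

```text
t: 9.35
eef_pos: [583.1, 45.5, 100.2]
tcp_rot: [3.141, 0.0, 1.219]
ft_force: [-0.6, -1.6, 2.2]
opening: 0.578
grip_force: 30.0
```

>>> jog_arm([
  {"turn": [0, 0, -9], "slide": [0, 0, -0.5], "claw": 40},
  {"turn": [0, 0, -9], "slide": [0, 0, -0.4], "claw": 40},
  {"turn": [0, 0, -9], "slide": [0, 0, -0.5], "claw": 40},
  {"turn": [0, 0, -9], "slide": [0, 0, -0.4], "claw": 40},
  {"turn": [0, 0, 0], "slide": [0, 0, 0], "claw": 40},
])

```text
t: 9.98
eef_pos: [583.0, 45.5, 98.4]
tcp_rot: [3.141, -0.0, 0.592]
ft_force: [-1.4, 0.0, 2.7]
opening: 0.573
grip_force: 30.0
```

```bash
python3 - <<'E'
from h import *
s=state();print(s["t"],np.round(s["eef_pos"],1),s["tcp_rot"],np.round(s["ft_force"],1),np.round(s["moment"],2),np.round(s["joints"],2))
E
```

```text
9.975 [583.   45.5  98.4] [ 3.14129095e+00 -5.79986120e-05  5.92287678e-01] [-1.4  0.   2.7] [-0.35  0.21 -0.01] [-0.03  0.57  1.78 -0.    0.79  0.94]
```

>>> jog_arm([
  {"turn": [0, 0, -8], "slide": [0, 0, -0.4], "claw": 40},
  {"turn": [0, 0, -8], "slide": [0, 0, -0.2], "claw": 40},
  {"turn": [0, 0, 0], "slide": [0, 0, 0], "claw": 40},
])

```text
t: 10.35
eef_pos: [583.1, 45.5, 98.0]
tcp_rot: [3.141, -0.0, 0.313]
ft_force: [-1.5, -0.5, 5.3]
opening: 0.572
grip_force: 30.0
```

```bash
python3 - <<'E'
from h import *
s=state();print(s["t"],np.round(s["eef_pos"],1),s["tcp_rot"],np.round(s["ft_force"],1),np.round(s["moment"],2))
E
```

```text
10.35 [583.1  45.5  98. ] [ 3.14126160e+00 -3.87335206e-04  3.13325297e-01] [-1.5 -0.5  5.3] [-0.35  0.31 -0.04]
```

>>> jog_arm([
  {"turn": [0, 0, -7], "slide": [0, 0, 0], "claw": 40},
  {"turn": [0, 0, -5], "slide": [0, 0, 0], "claw": 40},
  {"turn": [0, 0, 0], "slide": [0, 0, 0], "claw": 40},
])

```text
t: 10.72
eef_pos: [583.1, 45.5, 98.0]
tcp_rot: [3.141, -0.0, 0.105]
ft_force: [-0.6, -1.0, 5.3]
opening: 0.573
grip_force: 30.0
```

```bash
python3 - <<'E'
from h import *
s=state();print(s["t"],np.round(s["eef_pos"],1),s["tcp_rot"],np.round(s["ft_force"],1),np.round(s["moment"],2))
E
```

```text
10.725 [583.1  45.5  98. ] [ 3.14135172e+00 -4.72287597e-04  1.04612299e-01] [-0.6 -1.   5.3] [-0.35  0.27 -0.05]
```

>>> jog_arm([
  {"turn": [0, 0, -3], "slide": [0, 0, 0], "claw": 40},
  {"turn": [0, 0, -2], "slide": [0, 0, 0], "claw": 40},
  {"turn": [0, 0, 0], "slide": [0, 0, 0], "claw": 40},
  {"turn": [0, 0, 0], "slide": [0, 0, 0], "claw": 40},
])

```text
t: 11.22
eef_pos: [583.1, 45.5, 97.9]
tcp_rot: [3.141, -0.0, 0.019]
ft_force: [-2.1, -1.3, 5.2]
opening: 0.572
grip_force: 30.0
```

```bash
python3 - <<'E'
from h import *
s=state();print(s["t"],np.round(s["eef_pos"],1),s["tcp_rot"],np.round(s["ft_force"],1),np.round(s["moment"],2))
c=read_camera("wrist");f=c["frame"];X=proj(c,[583,45.5,122]);print(X)
x,y=map(int,X);x0=max(0,min(440,x-100));y0=max(0,min(330,y-75))
cv2.imwrite("pics/w3.png",cv2.resize(f[y0:y0+150,x0:x0+200],(800,600),interpolation=cv2.INTER_CUBIC));print(x0,y0)
for a in range(140,190,8): print(a,np.round((np.array(proj(c,[583+27.5*np.cos(np.radians(a)),45.5+27.5*np.sin(np.radians(a)),122]))-[x0,y0])*4))
E
```

```text
11.225 [583.1  45.5  97.9] [ 3.14122691e+00 -3.61182416e-04  1.88715155e-02] [-2.1 -1.3  5.2] [-0.51  0.33  0.04]
[np.float64(316.1015772862073), np.float64(314.96652555075593)]
216 239
140 [235. 476.]
148 [264. 495.]
156 [295. 510.]
164 [327. 521.]
172 [361. 527.]
180 [396. 530.]
188 [431. 528.]
```

View pics/w3.png

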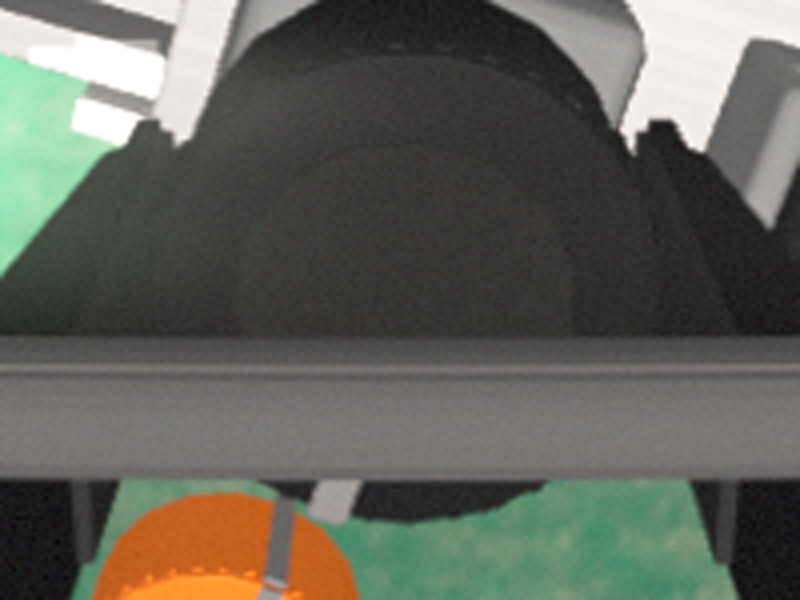

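The pointer (crop 332,522) stands at about 165° world, over the index rib at 163°. One small tightening nudge, then release.

>>> jog_arm([
  {"turn": [0, 0, -3], "slide": [0, 0, -0.3], "claw": 40},
  {"turn": [0, 0, 0], "slide": [0, 0, 0], "claw": 40},
  {"turn": [0, 0, 0], "slide": [0, 0, 0], "claw": 40},
])

```text
t: 11.65
eef_pos: [583.0, 45.4, 97.9]
tcp_rot: [3.141, -0.0, -0.033]
ft_force: [-1.6, -2.1, 8.3]
opening: 0.573
grip_force: 30.0
```

```bash
python3 - <<'E'
from h import *
s=state();print(s["t"],np.round(s["eef_pos"],1),s["tcp_rot"],np.round(s["ft_force"],1),np.round(s["moment"],2))
E
```

```text
11.65 [583.   45.4  97.9] [ 3.14101649e+00 -3.02924563e-04 -3.30472720e-02] [-1.6 -2.1  8.3] [-0.67  0.56  0.22]
```

Axial force is 8 N and the torque has risen, so the cap is home and tight. Opening, rising, and moving over the release button at about (560, −29), with the tool turned to yaw 73° and the fingers closing.

>>> jog_arm([
  {"turn": [0, 0, 0], "slide": [0, 0, 0], "claw": 100},
  {"turn": [0, 0, 0], "slide": [0, 0, 0], "claw": 100},
  {"turn": [0, 0, 0], "slide": [0, 0, 0], "claw": 100},
  {"turn": [0, 0, 0], "slide": [0, 0, 20], "claw": 100},
  {"turn": [0, 0, 0], "slide": [0, 0, 50], "claw": 100},
])

```text
t: 12.28
eef_pos: [582.0, 45.6, 166.2]
tcp_rot: [3.142, 0.005, -0.041]
ft_force: [-0.3, 0.3, 1.1]
opening: 0.989
grip_force: 0.0
```

>>> jog_arm([
  {"turn": [0, 0, 10], "slide": [0, 0, 50], "claw": 0},
  {"turn": [0, 0, 10], "slide": [0, 0, 30], "claw": 0},
  {"turn": [0, 0, 10], "slide": [-3, -10, 0], "claw": 0},
  {"turn": [0, 0, 10], "slide": [-5, -20, 0], "claw": 0},
  {"turn": [0, 0, 10], "slide": [-5, -15, 0], "claw": 0},
])

```text
t: 12.9
eef_pos: [569.7, 0.0, 247.3]
tcp_rot: [-3.142, 0.0, 0.838]
ft_force: [0.6, -0.2, 0.6]
opening: 0.532
grip_force: 0.0
```

>>> jog_arm([
  {"turn": [0, 0, 10], "slide": [-5, -15, 0], "claw": 0},
  {"turn": [0, 0, 10], "slide": [-5, -14, 0], "claw": 0},
  {"turn": [0, 0, 5], "slide": [0, 0, 0], "claw": 0},
  {"turn": [0, 0, 0], "slide": [0, 0, 0], "claw": 0},
])

```text
t: 13.4
eef_pos: [559.9, -28.5, 247.2]
tcp_rot: [-3.141, -0.0, 1.267]
ft_force: [-0.3, 0.9, -0.1]
opening: 0.111
grip_force: 0.0
```

```bash
python3 - <<'E'
from h import *
s=state();print(s["t"],np.round(s["eef_pos"],1),np.round(s["tcp_rot"],3),np.round(s["joints"],2),s["opening"])
c=read_camera("wrist");f=c["frame"];cv2.imwrite("pics/w4.png",f)
for q,z in {"cap":122,"cap_pointer":121,"release_top":62}.items():
    for d in look_for(q,"wrist")[:2]: print(q,round(d["conf"],2),np.round(d["xy"]),np.round(atz(c,d["xy"],z),1))
print("TCP",proj(c,s["eef_pos"]),"button",proj(c,[560.3,-29,62]),"cap",proj(c,[583,45.5,122]),"ptr",proj(c,[583-27*.957,45.5+27*.29,121]))
E
```

```text
13.4 [559.9 -28.5 247.2] [-3.141 -0.     1.267] [-0.17  0.37  1.68  0.    1.1   0.13] 0.11061804632356194
cap 0.96 [315. 129.] [582.4  45.8 122. ]
cap 0.9 [189. 139.] [488.8  67.9 122. ]
cap_pointer 0.59 [189. 136.] [489.8  70.2 121. ]
cap_pointer 0.56 [135.   8.] [484.1 168.9 121. ]
release_top 0.79 [315. 215.] [559.1 -28.2  62. ]
TCP [np.float64(315.4317298587705), np.float64(290.99820407698786)] button [np.float64(316.7134325288167), np.float64(215.14997935541558)] cap [np.float64(315.7349010106714), np.float64(128.97702981817875)] ptr [np.float64(279.82572524251106), np.float64(129.4837394286738)]
```

View pics/w4.png

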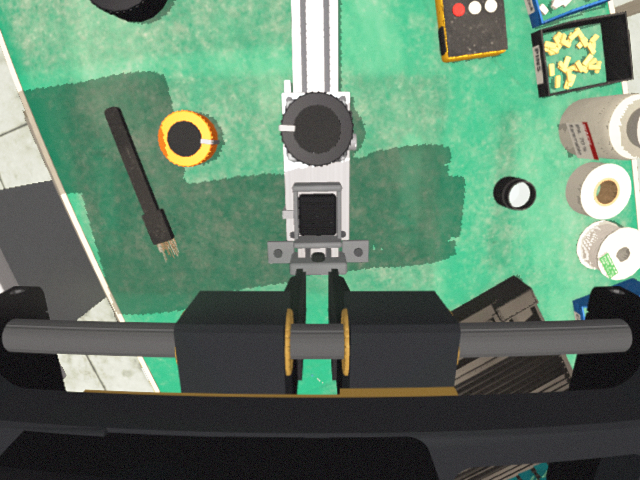

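The pointer is at (287,128), directly on rail −x of the cap, as it should be. The button sits at (318,214), right under the TCP. Descending between the cheeks and pressing.

>>> jog_arm([
  {"turn": [0, 0, 0], "slide": [0, 0, -50], "claw": 0},
  {"turn": [0, 0, 0], "slide": [0, 0, -50], "claw": 0},
  {"turn": [0, 0, 0], "slide": [0, 0, -45], "claw": 0},
  {"turn": [0, 0, 0], "slide": [0, 0, -30], "claw": 0},
  {"turn": [0, 0, 0], "slide": [0, 0, 0], "claw": 0},
])

```text
t: 14.22
eef_pos: [559.1, -28.1, 70.7]
tcp_rot: [-3.138, 0.001, 1.267]
ft_force: [-0.2, 0.5, 0.3]
opening: 0.005
grip_force: 0.0
```

>>> jog_arm([
  {"turn": [0, 0, 0], "slide": [0, 0, -8], "claw": 0},
  {"turn": [0, 0, 0], "slide": [0, 0, -6], "claw": 0},
  {"turn": [0, 0, 0], "slide": [0, 0, -2], "claw": 0},
  {"turn": [0, 0, 0], "slide": [0, 0, 0], "claw": 0},
])

```text
t: 14.72
eef_pos: [560.6, -28.5, 57.2]
tcp_rot: [3.14, -0.0, 1.267]
ft_force: [1.0, 1.0, 6.5]
opening: 0.005
grip_force: 2.8
```

>>> jog_arm([
  {"turn": [0, 0, 0], "slide": [0, 0, -1.5], "claw": 0},
  {"turn": [0, 0, 0], "slide": [0, 0, 0], "claw": 0},
])

```text
t: 14.98
eef_pos: [560.7, -28.5, 56.2]
tcp_rot: [3.139, -0.0, 1.267]
ft_force: [-0.2, 1.0, 10.6]
opening: 0.004
grip_force: 5.4
```

The button is at its stop (10.6 N). Dragging along the rail.

>>> jog_arm([
  {"turn": [0, 0, 0], "slide": [1.5, 4.8, 0], "claw": 0},
  {"turn": [0, 0, 0], "slide": [2.3, 7.7, 0], "claw": 0},
  {"turn": [0, 0, 0], "slide": [2.3, 7.7, 0], "claw": 0},
  {"turn": [0, 0, 0], "slide": [2.3, 7.7, 0], "claw": 0},
  {"turn": [0, 0, 0], "slide": [2.3, 7.7, 0], "claw": 0},
])

```text
t: 15.6
eef_pos: [571.3, 7.2, 56.2]
tcp_rot: [3.139, -0.0, 1.267]
ft_force: [-1.4, -1.9, 11.4]
opening: 0.005
grip_force: 5.4
```

```bash
python3 - <<'E'
from h import *
s=state();print(s["t"],np.round(s["eef_pos"],1),np.round(s["ft_force"],1))
c=read_camera("side")
for d in look_for("cap","side")[:4]: print(d["conf"],d["xy"])
for k in (0,20,37,50): print(k,proj(c,[583+.291*k,45.5+.957*k,110]))
E
```

```text
15.6 [571.3   7.2  56.2] [-1.4 -1.9 11.4]
0.92 [223.0, 177.0]
0.57 [258.4, 219.9]
0 [np.float64(305.82402104290674), np.float64(178.96580976690316)]
20 [np.float64(303.4429933874673), np.float64(173.14441872267432)]
37 [np.float64(301.4505869702668), np.float64(168.27322075249893)]
50 [np.float64(299.9462115784129), np.float64(164.59523142137095)]
```

>>> jog_arm([
  {"turn": [0, 0, 0], "slide": [2.9, 9.6, 0], "claw": 0},
  {"turn": [0, 0, 0], "slide": [2.9, 9.6, 0], "claw": 0},
  {"turn": [0, 0, 0], "slide": [2.9, 9.6, 0], "claw": 0},
  {"turn": [0, 0, 0], "slide": [2.9, 9.6, 0], "claw": 0},
  {"turn": [0, 0, 0], "slide": [2.9, 9.6, 0], "claw": 0},
])

```text
t: 16.32
eef_pos: [585.7, 55.3, 56.2]
tcp_rot: [3.14, -0.0, 1.267]
ft_force: [-1.4, -1.7, 10.4]
opening: 0.007
grip_force: 5.4
```

>>> jog_arm([
  {"turn": [0, 0, 0], "slide": [1.5, 4.8, 0], "claw": 0},
  {"turn": [0, 0, 0], "slide": [1.2, 3.8, 0], "claw": 0},
  {"turn": [0, 0, 0], "slide": [0.9, 2.9, 0], "claw": 0},
  {"turn": [0, 0, 0], "slide": [0, 0, 0], "claw": 0},
])

```text
t: 16.82
eef_pos: [589.2, 67.1, 56.2]
tcp_rot: [3.14, -0.001, 1.267]
ft_force: [-1.1, 1.4, 10.5]
opening: 0.006
grip_force: 5.4
```

```bash
python3 - <<'E'
from h import *
s=state();print(s["t"],np.round(s["eef_pos"],1),np.round(s["ft_force"],1))
c=read_camera("wrist")
for d in look_for("cap","wrist")[:4]: print(d["conf"],d["xy"],atz(c,d["xy"],122))
for k in (86,100): print(k,proj(c,[583+.291*k,45.5+.957*k,122]))
E
```

```text
16.825 [589.2  67.1  56.2] [-1.1  1.4 10.5]
0.85 [312.1, 111.0] [611.92462596 141.74257478 122.        ]
0.73 [105.8, 296.6] [536.08950218 110.16063485 122.        ]
0.56 [28.7, 52.3] [544.222328   181.16128962 122.        ]
0.3 [314.2, 247.0] [601.25242493 106.16485104 122.        ]
86 [np.float64(313.9515386865595), np.float64(166.4428209577952)]
100 [np.float64(313.360121531835), np.float64(112.82581924235534)]
```

The carriage is at about 100 mm. Lifting straight up and checking that the button comes up.

>>> jog_arm([
  {"turn": [0, 0, 0], "slide": [0, 0, 3], "claw": 0},
  {"turn": [0, 0, 0], "slide": [0, 0, 3], "claw": 0},
  {"turn": [0, 0, 0], "slide": [0, 0, 0], "claw": 0},
])

```text
t: 17.3
eef_pos: [589.0, 66.8, 61.3]
tcp_rot: [3.141, -0.0, 1.267]
ft_force: [0.6, 0.7, 2.0]
opening: 0.007
grip_force: 1.5
```

>>> jog_arm([
  {"turn": [0, 0, 0], "slide": [0, 0, 30], "claw": 0},
  {"turn": [0, 0, 0], "slide": [0, 0, 50], "claw": 0},
  {"turn": [0, 0, 0], "slide": [-6, -19, 50], "claw": 0},
  {"turn": [0, 0, 0], "slide": [-6, -19, 50], "claw": 0},
  {"turn": [0, 0, 0], "slide": [0, 0, 0], "claw": 0},
])

```text
t: 17.92
eef_pos: [577.6, 27.6, 244.2]
tcp_rot: [3.136, -0.001, 1.266]
ft_force: [-0.0, 0.2, -0.5]
opening: 0.006
grip_force: 0.0
```

```bash
python3 - <<'E'
from h import *
s=state();print(s["t"],np.round(s["eef_pos"],1),np.round(s["ft_force"],1))
c=read_camera("wrist");f=c["frame"]
for d in look_for("cap","wrist")[:2]: print(d["conf"],d["xy"],atz(c,d["xy"],122))
L=np.array([583,45.5])+100*np.array([.291,.957]);B=L-78*np.array([.291,.957])
e=np.array([.957,-.291]);u=np.array([.291,.957])
print("ptr",proj(c,[*(L-27*e),121]),"cap",proj(c,[*L,122]))
x0,y0=np.array(proj(c,[*(L+B)/2,80])).astype(int)-[80,60];y0=min(y0,360)
for z in (56,62): print(z,[np.round((np.array(proj(c,[*(B+i*18*e+j*20*u),z]))-[x0,y0])*5) for i in(-1,1) for j in(-1,1)])
cv2.imwrite("pics/w5.png",cv2.resize(f[y0:y0+120,x0:x0+160],(800,600),interpolation=cv2.INTER_CUBIC))
E
```

```text
17.925 [577.6  27.6 244.2] [-0.   0.2 -0.5]
0.93 [312.2, 71.1] [611.41737508 141.08810226 122.        ]
0.72 [124.7, 41.5] [488.69874949 204.28081859 122.        ]
ptr [np.float64(275.7294987318422), np.float64(71.43995661787659)] cap [np.float64(313.05588485306913), np.float64(70.64738108141094)]
56 [array([313., 630.]), array([308., 414.]), array([504., 628.]), array([504., 411.])]
62 [array([311., 635.]), array([306., 415.]), array([505., 632.]), array([505., 412.])]
```

View pics/w5.png

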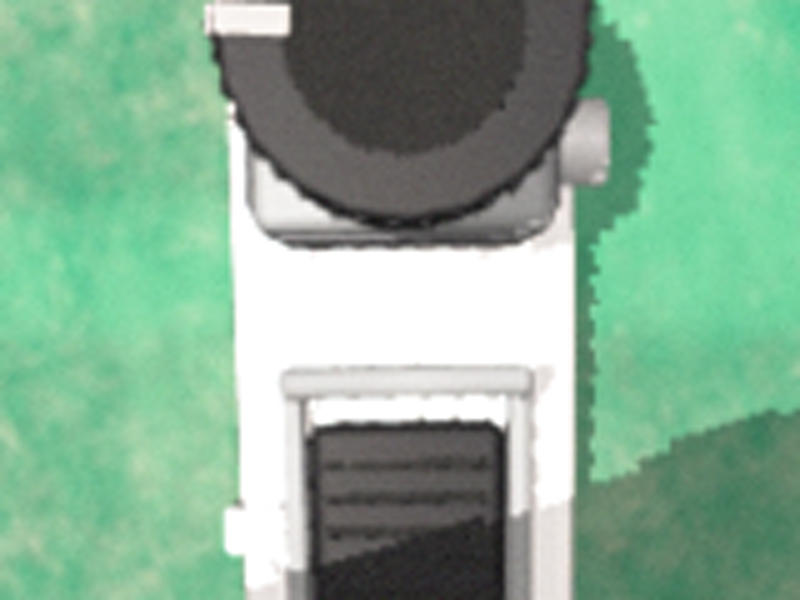

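The carriage is parked at about 100 mm and the pointer is on the index side. During the lift the button followed the fingers up to 61.3 mm still pushing with about 2 N, so it is up and locked. Handing in.

```bash
python3 -c "
from cell import *
print(job_done())"
```

```text
the job is handed in; nothing more can be done
None
```

The job is handed in: the cap is screwed home with its pointer over the index rib, and the carriage is at about 100 mm, its parking place. The button rose with the fingers as I lifted off, so it should be locked. I steered clear of the tools but took no final picture to check they hadn't moved, and the hand-in returned no verdict.

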